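# Find the worn swing-arm bearing and set the unit aside

### The arm

A 6-joint arm with a two-finger parallel gripper is mounted at the origin on the work surface. World frame = base frame: x ahead of the robot, y to its left, z up, the work surface at z = 0. Lengths are in mm, angles in degrees, forces in N, time in s.
With the tool pointing down it reaches from about 350 to 975 mm from the base axis. Payload 4.9 kg.
Tool frame: the origin (TCP) lies on the centre line of the jaws, within the pads' length; the fingertips stand 22 mm ahead of it and the grasp point (between the pads) lies 3 mm ahead of it; z points along the fingers, y is the line along which they close (so a half turn about z gives the same grasp; the last joint's range is limited). The gripper opens to 85 mm and grips with 20 to 120 N. Pads are 22 mm wide; open, the fingers measure 114 mm over their backs; the gripper's body (76 mm by 85 mm) begins 54 mm behind the grasp point. The pads swing forward as they close: fully open they stand 13 mm farther back than shut.
Start: joints at [-83.709, 3.019, 92.412, -0, 84.569, -6.818], TCP at [141.752, -608.694, 253.304] pointing down, gripper open.
Joint ranges: [-172.51, 172.51], [-57.92, 126.97], [3.15, 148.05], [-58.71, 238.71], [5.1, 150.11], [-179.66, 179.66]. Speed limits (degrees/s): [147.25, 147.25, 180, 180, 180, 180].

### API

Orientations are given as [roll, pitch, yaw] about the fixed x, y, z axes, in that order (R = Rz(yaw) Ry(pitch) Rx(roll)).
In Python, from plant import arm gives the robot as it stands. The module is installed in compiled form; this text tells all that it offers.
- The arm moves only by the tool send_rows, never from a script. Its argument "deltas" is a list of rows, each a list of 7 numbers: the shift along the tool's x, y, z each as a share of 0.06 m, from -1 to 1, then the turn, a rotation vector about the tool's x, y, z each as a share of 8 degrees, from -1 to 1, then the closure in counts, from 0 (fully open) to 255 (shut). A call has 1 to 12 rows; each row shifts and turns the commanded pose from where the row before left it, along the tool's axes as they then stand; what a row does not reach is not made up. A row lasts 1/8 s, in which the tool goes at most 62.5 mm and 10.7 degrees, less where a joint would pass 70% of its speed; a pose out of reach is approached as far as the arm can. A call with a number of a shift or a turn outside -1 to 1 is refused whole. A call with a gripper value outside its range is refused whole. The fingers move at their own pace and stop on an object; "squeeze" is the grip in N (left out, the last holds). Time passes only in rows, so rows that do not move let the fingers close. It gives the time, the measured TCP pose, the force, the opening and the grip force at its end, in the units of the state.
- arm.get_state(): the state, without advancing time (a new reading comes with each control period).
- arm.grab_frame(name): name is "scene" or "side" or "wrist"; returns the picture (400x640x3 uint8, red, green, blue); there is no depth.
- arm.get_calibration(name): a dict with "fx", "fy", "cx", "cy" (pixels), "eye" and "attitude" of the camera in the world. Camera axes: x right, y down, z forward; pixel columns grow to the right and rows downward; lengths in mm; the calibration is good to about 2 mm. A picture is of the moment at which its call begins: read the wrist's pose just before it. get_calibration takes no time and is no camera call; for the wrist camera it gives the pose at the moment of the call.
- arm.hand_in(): hands the job in; it is judged then, once.
The state is a dict: "clock": time; "joints": joint angles; "qvel": joint speeds; "effort": joint torques, N m; "ee_pos": TCP position; "tool_rot": TCP orientation; "contact_force": force on the tool from outside, world axes, zero at the start; "moment": the same for the moment, N m; "finger_gap": finger opening in mm; "finger_force": force on a finger pad.
Only numpy, scipy, OpenCV 4.12 (cv2) and the standard library are available. Lean on these libraries where they do the work, as an engineer would, in place of code of your own. Each camera call takes 0.05 s, during which the arm holds its last target. There are 200 camera calls.

### The job

One of the two swing-arm units in the holders has a worn bearing, so its blue arm knocks from side to side on the axle while the other's stays firm. With the unit in its holder, rock the arm by its black roller, first fully towards the yellow stripe and then fully the other way, to feel which one has play; then let go, take the worn unit by its steel post and set it down gently, flat in the red tray, its arm left swung away from the yellow stripe. Leave the sound unit in its holder and everything else where it is.

Things in the scene. Friction and masses are not known exactly. Their poses are not given: they have to be found in the camera images.
- unit_1_post (a point): Point on the steel post (the axle) of the first swing-arm unit: on the post's axis, 52 mm above the unit's underside, half-way up the post's bare part (26 to 78 mm above the underside). The post is 34 mm across. Axes are the unit's: z up, the arm points to -x, the yellow stripe lies along the +y edge of the base plate.
- unit_2_post (a point): The same point on the second unit's post.
- rocker_1_roller (a point): Centre of the upright black roller at the end of the first unit's blue arm, 95 mm from the post's axis: 32 mm across, bare from 26 to 78 mm above the base's underside, this point at 52 mm. The blue arm and its collar (60 mm across, around the post) lie from 14 to 26 mm above the underside.
- rocker_2_roller (a point): The same point on the second unit's roller.
- swing_1 (a joint): Angle of the first unit's arm on its post (rad): 0 straight along -x of the unit, positive with the roller towards the yellow stripe. A worn arm moves from -0.2 to 0.2 rad (19 mm at the roller each way) against under 1 N of friction and stays where it is left; a sound one moves no more than 0.015 rad (1.5 mm) each way. Both start within 0.012 rad of 0.
- swing_2 (a joint): The same for the second unit's arm.
- rocker_1: First unit's blue arm with collar and roller; its origin lies on the post's axis at the unit's underside, -x towards the roller.
- rocker_2: Second unit's arm, the same.
- unit_1: First swing-arm unit as a whole, loose, 0.7 to 1 kg: aluminium base plate 80 (x) x 110 (y) x 12 mm, upright post in its middle, 78 mm tall in all, blue arm with a black roller. Origin at the centre of the plate's underside, axes as at its post. Whether it is the worn one cannot be seen, only felt.
- unit_2: Second swing-arm unit, the same in looks, sizes and axes; may be the worn or the sound one.
- holder_1: Fixed grey steel holder, 99 x 129 mm, in which the first unit stands: a floor 6 mm above the bench with a low rim, its top 14 mm above the bench, 1.5 mm clear of the base plate all round. Origin at the centre of its underside, on the bench. The unit lifts straight out.
- holder_2: Fixed holder of the second unit, the same.
- tray: Fixed square red tray on the bench, 180 x 180 mm outside, rim 16 mm above the bench, walls and floor 5 mm thick (170 x 170 mm inside). Origin at the centre of its underside. The base plate goes inside, any way round; the arm may overhang the rim.
- sanitiser: Bystander: clear pump-size bottle, 64 mm across, 150 mm tall, standing beyond the work; origin under its centre.
- flange: Bystander: square steel flange with a big hole, 120 x 120 x 20 mm, lying on the bench; origin under its centre.
- spanner: Bystander: spanner 180 mm long lying on the bench.

How it is judged:
By the outcome, as a careful person would: the job done as asked, in the order asked, and still so for the second after the job is handed in, with the robot touching nothing.
It also fails if it takes over 56 s, if anything falls off the work surface, if the arm or the gripper's body presses on something with over 40 N, if the wrist force passes 120 N, or if a joint passes its speed limit or range.

## Working session

There is one attempt and no reset: what is moved stays moved. The work goes in short steps, Python scripts to look and compute and a tool call to move; the robot and the scene stay as the last step left them, time stands still between calls to the robot, and variables do not carry over. Pictures are saved under pics/ and viewed, at most 10 in all, crops included, and the job is handed in when it is done.

Besides the shell and the picture viewer there is one more tool, called after "Request:" by a JSON object that holds its "fn" and its "kwargs", one argument or row to a line. send_rows: Moves the arm, as the interface text tells. Its arguments: {"type":"object","properties":{"deltas":{"type":"array","items":{"type":"array","items":{"type":"number"}}},"squeeze":{"type":"number"}},"required":["deltas"]}

```bash
mkdir -p pics
python3 - <<'E'
from plant import arm
import cv2,numpy as np
s=arm.get_state();print(s)
for n in ("scene","side"):
    c=arm.get_calibration(n);print(n,c)
    cv2.imwrite(f"pics/{n}0.png",arm.grab_frame(n)[:,:,::-1])
E
```

```text
{'clock': 0.0, 'joints': array([-8.37104302e+01,  3.05718610e+00,  9.24936578e+01,  2.76176858e-03,
        8.45690911e+01, -6.81745678e+00]), 'qvel': array([ 0.0624117 , -0.07404795, -0.04723874,  0.03414278,  0.00045992,
        0.06618904]), 'effort': array([ 1.40619370e-03, -3.93679941e+01, -3.70179319e+01,  1.13592301e-05,
        7.10420820e-03,  1.25872552e-05]), 'ee_pos': array([ 141.68712007, -608.12313168,  252.04744271]), 'tool_rot': array([-1.79881239e+02, -1.69664357e-02,  1.31067447e+01]), 'contact_force': array([-0.29589375, -0.14096589, -0.32461202]), 'moment': array([ 0.00364016,  0.01653111, -0.03932937]), 'finger_force': 0.0, 'finger_gap': 85.12866232148826}
scene {'fx': 372.157175911421, 'fy': 372.157175911421, 'cx': 320.56150469021657, 'cy': 200.42959525766054, 'eye': array([1169.88602853,  196.33527956,  755.17821429]), 'attitude': array([-140.1693703 ,    0.64594544,  107.91292396])}
side {'fx': 393.46382002693366, 'fy': 393.46382002693366, 'cx': 320.4015232410641, 'cy': 194.9645838863363, 'eye': array([ 452.41745195, -662.19900381,  594.30691052]), 'attitude': array([-127.3829138 ,    0.8742048 ,  -16.21018872])}
```

View pics/scene0.png

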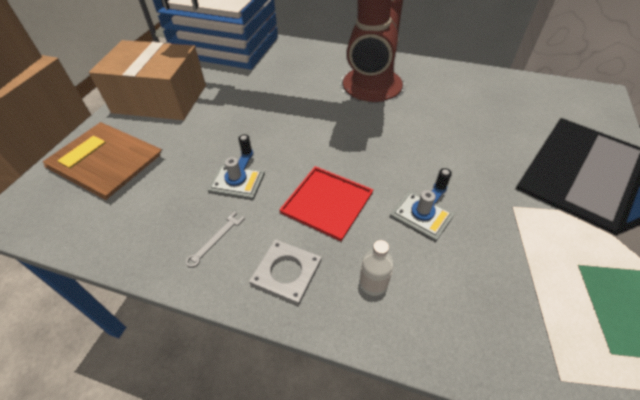

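View pics/side0.png

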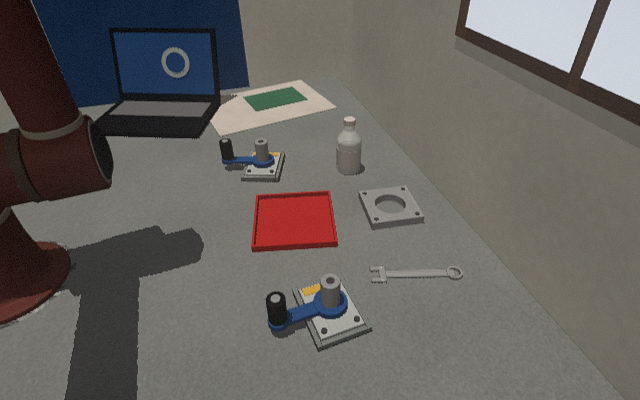

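The scene picture shows two units: at (235,175) near the −y side and at (425,208) near the +y side. The red tray is at about (327,202). In the side picture they are at (330,300) and (262,160), with the tray at (295,220). I'll enlarge these.

```bash
python3 - <<'E'
import cv2,numpy as np
a=cv2.imread("pics/scene0.png");b=cv2.imread("pics/side0.png")
def cr(im,x,y,w,h,k): return cv2.resize(im[y:y+h,x:x+w],None,fx=k,fy=k,interpolation=cv2.INTER_CUBIC)
o=np.vstack([np.hstack([cr(a,200,125,80,60+15,5),cr(a,385,160,80,75,5)]),np.hstack([cr(b,260,265,120,67,10/3),cr(b,215,130,80,56,5)[:cr(b,260,265,120,67,10/3).shape[0]]])]) if 0 else None
t=[cr(a,200,130,80,60,5),cr(a,390,165,80,75,4),cr(b,260,265,120,90,10/3),cr(b,215,130,80,60,5)]
t=[cv2.resize(i,(400,300)) for i in [cr(a,195,130,80,60+10,5)[:350], ]] if 0 else [cr(a,200,135,80,60,5),cr(a,390,165,100,75,4),cr(b,260,270,100,75,4),cr(b,215,130,80,60,5)]
cv2.imwrite("pics/z1.png",np.vstack([np.hstack(t[:2]),np.hstack(t[2:])]))
E
cat > h.py <<'E'
import numpy as np
from scipy.spatial.transform import Rotation as R
def ray(c,u,v):
    d=R.from_euler('xyz',c['attitude'],degrees=True).apply([(u-c['cx'])/c['fx'],(v-c['cy'])/c['fy'],1])
    return c['eye'],d
def plane(c,u,v,z):
    e,d=ray(c,u,v); return e+d*(z-e[2])/d[2]
E
```

```text
(no output)
```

View pics/z1.png

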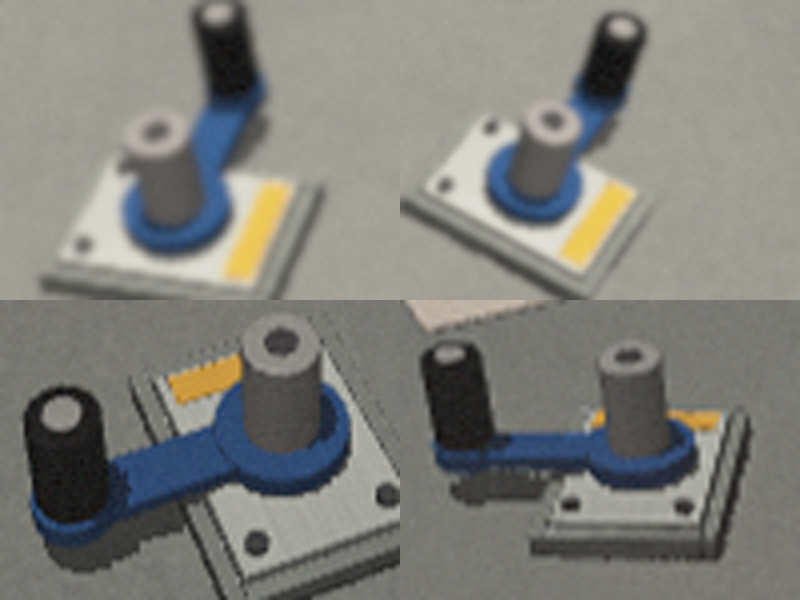

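The crop shows the post and roller tops. Scene: A post (231.4,161), A roller (244,137.8), B post (428.2,195), B roller (445.8,172.5). Side: A post (330.5,280.5), A roller (276.2,298), B post (261,141.4), B roller (225.2,140.8).

Run:
```python
from plant import arm
from h import *
np.set_printoptions(precision=1,suppress=True)
a=arm.get_calibration("scene");b=arm.get_calibration("side")
P={'Apost':((231.4,161),(330.5,280.5)),'Aroll':((244,137.8),(276.2,298)),'Bpost':((428.2,195),(261,141.4)),'Broll':((445.8,172.5),(225.2,140.8))}
for k,(p,q) in P.items():print(k,plane(a,*p,84),plane(b,*q,84))
for p in [(316,168),(373,191),(342,237),(281,206)]:print('T',plane(a,*p,16))
for p in [(254,195),(331,191),(337,247),(252,249)]:print('t',plane(b,*p,16))
w=arm.get_calibration("wrist");print(w, arm.get_state()['ee_pos'])
```

```text
Apost [ 582. -244.   84.] [ 582.1 -248.5   84. ]
Aroll [ 489.4 -252.2   84. ] [ 488.6 -257.4   84. ]
Bpost [547.5 255.   84. ] [547.6 248.9  84. ]
Broll [460. 287.  84.] [458.1 280.8  84. ]
T [477.5 -49.6  16. ]
T [513.7 120.8  16. ]
T [678.7  82.6  16. ]
T [633.7 -92.1  16. ]
t [501.1 115.2  16. ]
t [684.5  74.7  16. ]
t [ 638.6 -112.8   16. ]
t [469.5 -66.9  16. ]
{'fx': 334.36613801933805, 'fy': 334.36613801933805, 'cx': 319.5890731804715, 'cy': 199.9038184210487, 'eye': array([ 205.5, -594.7,  372.1]), 'attitude': array([164.9,   0. , -76.9])} [ 141.7 -608.2  252.2]
```

Request:
{"fn": "send_rows", "kwargs": {
  "deltas": [
    [0,0,0,0,0,0.95,0],
    [0.63,-0.53,0,0,0,0,0],
    [0.63,-0.53,0,0,0,0,0],
    [0.63,-0.53,0,0,0,0,0],
    [0.63,-0.53,0,0,0,0,0],
    [0.63,-0.53,0,0,0,0,0],
    [0.63,-0.53,0,0,0,0,0],
    [0.63,-0.53,0,0,0,0,0],
    [0.63,-0.53,0,0,0,0,100],
    [0.63,-0.53,0,0,0,0,141],
    [0.63,-0.53,0,0,0,0,141],
    [0,0,0,0,0,0,141]
  ]
}}

```text
clock: 1.6
ee_pos: [488.8, -253.5, 252.7]
tool_rot: [-179.9, 0.0, 5.8]
contact_force: [-0.4, -0.9, -0.2]
finger_gap: 38.1
finger_force: 0.0
```

Run:
```python
from plant import arm
import cv2
s=arm.get_state();print(s['ee_pos'],s['tool_rot'],s['finger_gap'],s['clock']);print(arm.get_calibration("wrist"))
cv2.imwrite("pics/w1.png",arm.grab_frame("wrist")[:,:,::-1])
```

```text
[ 488.78815603 -253.50834032  252.70252204] [-1.79941512e+02  2.93318689e-02  5.77667831e+00] 38.09242643596009 1.6
{'fx': 334.36613801933805, 'fy': 334.36613801933805, 'cx': 319.5890731804715, 'cy': 199.9038184210487, 'eye': array([ 554.01933212, -248.19006312,  372.59698381]), 'attitude': array([ 1.64835723e+02, -3.66768431e-02, -8.42004245e+01])}
```

View pics/w1.png

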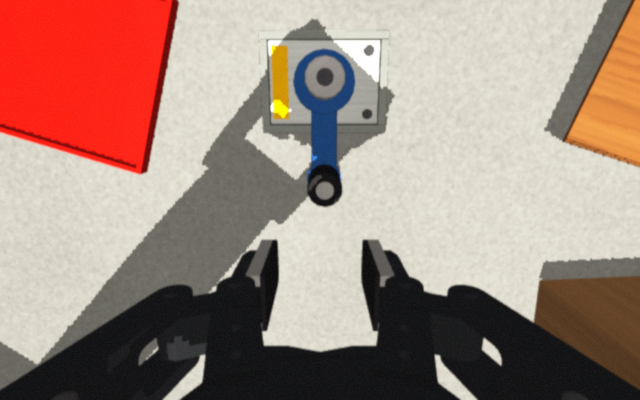

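The wrist view shows the post top at (324.5,76) and the roller top at (324,190). A tray corner is at about (145,172), with its edges running to (177,0) and (0,127).

Run:
```python
from plant import arm
from h import *
np.set_printoptions(precision=1,suppress=True)
w=arm.get_calibration("wrist")
p=plane(w,324.5,76,84);r=plane(w,324,190,84);print(p,r,np.degrees(np.arctan2(*(p-r)[1::-1])),np.linalg.norm(p-r))
for q in [(145,172),(177,0),(0,127)]:print(plane(w,*q,16))
for q in [(268,40),(378,38),(383,124),(270,125)]:print(plane(w,*q,18))
```

```text
[ 579.4 -251.2   84. ] [ 484.7 -260.6   84. ] 5.645889318190279 95.21654767232133
[469.3 -68.8  16. ]
[ 639.3 -105.2   16. ]
[502.2  79.7  16. ]
[ 612.7 -193.6   18. ]
[ 625.1 -299.8   18. ]
[ 544.9 -316.7   18. ]
[ 532.3 -200.4   18. ]
```

Request:
{"fn": "send_rows", "kwargs": {
  "deltas": [
    [-0.08,0.11,0.7,0,0,0,110],
    [0,0,0.8,0,0,0,110],
    [0,0,0.75,0,0,0,110],
    [0,0,0,0,0,0,110]
  ]
}}

```text
clock: 2.15
ee_pos: [479.7, -261.9, 113.7]
tool_rot: [-179.6, 0.4, 5.4]
contact_force: [-0.5, -0.4, 0.4]
finger_gap: 48.4
finger_force: 0.0
```

Run:
```python
from plant import arm
import cv2
cv2.imwrite("pics/w2.png",arm.grab_frame("wrist")[:,:,::-1])
```

```text
(no output)
```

View pics/w2.png

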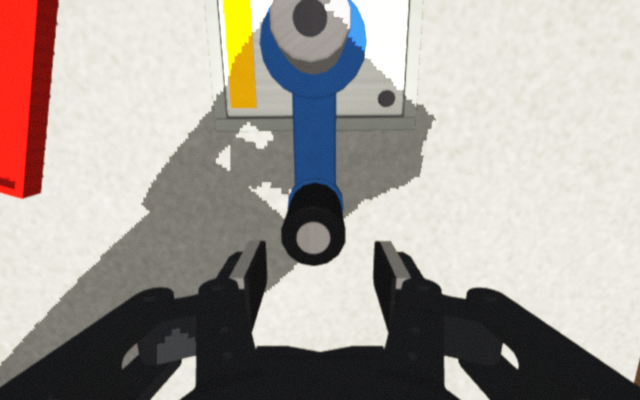

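The wrist view shows the roller top at (313.5,237), roughly between the fingers, and the post top at (311,17).

Run:
```python
from plant import arm
from h import *
np.set_printoptions(precision=1,suppress=True)
w=arm.get_calibration("wrist");s=arm.get_state();print(s['ee_pos'],s['tool_rot'])
p=plane(w,311,17,84);r=plane(w,313.5,237,84);print(p,r,p-r)
```

```text
[ 481.7 -263.1  117. ] [-179.9    0.2    5.4]
[ 583.1 -251.2   84. ] [ 486.7 -261.    84. ] [96.4  9.8  0. ]
```

Request:
{"fn": "send_rows", "kwargs": {
  "deltas": [
    [0.07,-0.03,0,0,0,0,110],
    [0,0,0.4,0,0,0,110],
    [0,0,0.4,0,0,0,110],
    [0,0,0.12,0,0,0,110],
    [0,0,0,0,0,0,135],
    [0,0,0,0,0,0,141]
  ]
}}

```text
clock: 2.95
ee_pos: [488.3, -261.3, 64.8]
tool_rot: [179.9, -0.1, 5.5]
contact_force: [0.5, 0.3, 0.1]
finger_gap: 38.4
finger_force: 0.2
```

Request:
{"fn": "send_rows", "kwargs": {
  "deltas": [
    [0,-0.08,0,0,0,0,141],
    [0,-0.06,0,0,0,0,141],
    [0,0,0,0,0,0,141]
  ]
}}

```text
clock: 3.32
ee_pos: [486.8, -252.4, 63.6]
tool_rot: [180.0, -0.0, 5.5]
contact_force: [0.2, -0.4, 0.3]
finger_gap: 38.2
finger_force: 0.4
```

Request:
{"fn": "send_rows", "kwargs": {
  "deltas": [
    [0,-0.08,0,0,0,0,141],
    [0,-0.06,0,0,0,0,141],
    [0,0,0,0,0,0,141]
  ]
}}

```text
clock: 3.7
ee_pos: [486.2, -248.4, 64.7]
tool_rot: [179.4, -0.0, 5.5]
contact_force: [-3.0, -16.0, -1.7]
finger_gap: 38.1
finger_force: 7.6
```

Run:
```python
from plant import arm
import cv2
s=arm.get_state();print(s['ee_pos'],s['contact_force'])
cv2.imwrite("pics/w3.png",arm.grab_frame("wrist")[:,:,::-1])
```

```text
[ 486.22675913 -248.42594189   64.67490712] [ -2.95622439 -16.04027273  -1.66423773]
```

View pics/w3.png

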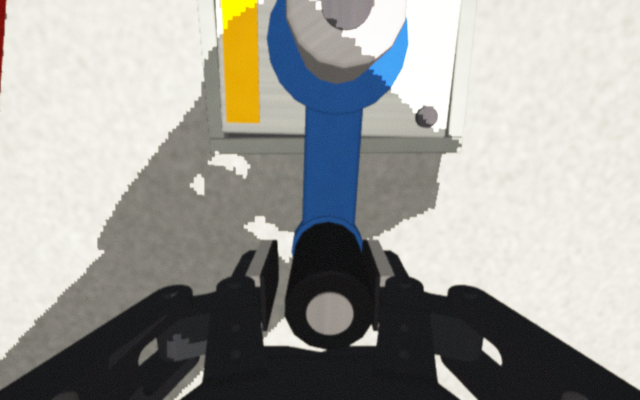

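The arm stays square to the plate under 16 N, so the unit only shifted in its holder's clearance: this unit seems sound. I'll check the other direction.

Request:
{"fn": "send_rows", "kwargs": {
  "deltas": [
    [0,0.14,0,0,0,0,141],
    [0,0.14,0,0,0,0,141],
    [0,0.14,0,0,0,0,141],
    [0,0,0,0,0,0,141]
  ]
}}

```text
clock: 4.25
ee_pos: [487.0, -266.0, 62.1]
tool_rot: [-179.5, 0.2, 5.5]
contact_force: [-3.1, 11.0, 6.5]
finger_gap: 38.1
finger_force: 5.7
```

Travel is about 11 mm in total, against 38 mm for a worn arm, so unit A is sound. Next is unit B.

Request:
{"fn": "send_rows", "kwargs": {
  "deltas": [
    [0,-0.18,0,0,0,0,110],
    [0,0,-0.3,0,0,0,110],
    [0,0,-0.8,0,0,0,110],
    [0,0,-0.8,0,0,1,110],
    [0,0,-0.8,0,0,1,110],
    [0,0,0,0,0,1,110],
    [0,0,0,0,0,0.15,110]
  ]
}}

```text
clock: 5.12
ee_pos: [487.6, -258.9, 227.3]
tool_rot: [179.9, -0.2, -19.7]
contact_force: [-0.0, -0.5, 0.3]
finger_gap: 48.5
finger_force: 0.0
```

Request:
{"fn": "send_rows", "kwargs": {
  "deltas": [
    [-0.35,-0.83,0,0,0,0,110],
    [-0.35,-0.83,0,0,0,0,110],
    [-0.35,-0.83,0,0,0,0,110],
    [-0.35,-0.83,0,0,0,0,110],
    [-0.35,-0.83,0,0,0,0,110],
    [-0.35,-0.83,0,0,0,0,110],
    [-0.35,-0.83,0,0,0,0,110],
    [-0.35,-0.83,0,0,0,0,110],
    [-0.35,-0.83,0,0,0,0,110],
    [-0.35,-0.83,0,0,0,0,110],
    [0,0,0,0,0,0,110],
    [0,0,0,0,0,0,110]
  ]
}}

```text
clock: 6.62
ee_pos: [456.9, 280.9, 224.5]
tool_rot: [179.9, 0.0, -19.6]
contact_force: [0.4, 0.3, -0.9]
finger_gap: 48.8
finger_force: 0.0
```

Run:
```python
from plant import arm
import cv2
s=arm.get_state();print(s['ee_pos'],s['tool_rot'])
cv2.imwrite("pics/w4.png",arm.grab_frame("wrist")[:,:,::-1])
```

```text
[456.86880357 280.93422671 224.45716458] [ 1.79916654e+02  3.60648568e-02 -1.96076416e+01]
```

View pics/w4.png

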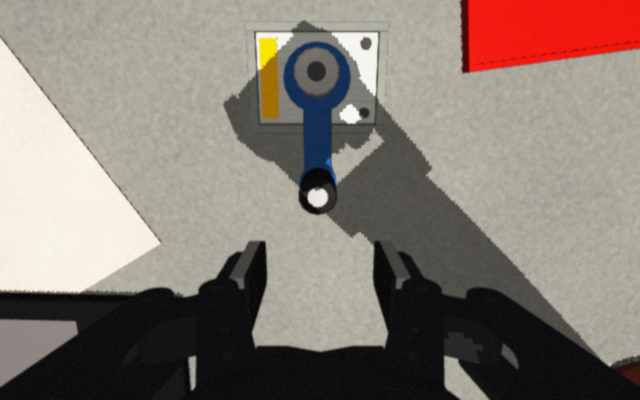

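Post top is at (316.5,71) and roller top at (317.5,198). The tray's near-left corner is at about (466,72).

Run:
```python
from plant import arm
from h import *
np.set_printoptions(precision=1,suppress=True)
w=arm.get_calibration("wrist")
p=plane(w,316.5,71,84);r=plane(w,317.5,198,84);print(p,r,np.degrees(np.arctan2(*(p-r)[1::-1])),np.linalg.norm(p-r))
for q in [(466,72),(462,0),(640,47)]:print(plane(w,*q,16))
s=arm.get_state();x=R.from_euler('xyz',s['tool_rot'],degrees=True)
print(x.inv().apply([r[0],r[1],64]-s['ee_pos']))
```

```text
[545.  249.5  84. ] [454.4 281.2  84. ] -19.324037016841693 96.02041031949088
[504.6 117.7  16. ]
[563.9 107.5  16. ]
[472.3 -36.1  16. ]
[ -2.7   0.  160.6]
```

Request:
{"fn": "send_rows", "kwargs": {
  "deltas": [
    [-0.03,0,0.8,0,0,0,110],
    [0,0,0.8,0,0,0,110],
    [0,0,0.5,0,0,0,110],
    [0,0,0.4,0,0,0,110],
    [0,0,0.18,0,0,0,110],
    [0,0,0,0,0,0,141],
    [0,0,0,0,0,0,141]
  ]
}}

```text
clock: 7.55
ee_pos: [456.5, 282.0, 65.7]
tool_rot: [-179.9, -0.1, -19.7]
contact_force: [0.2, -0.7, -0.1]
finger_gap: 38.3
finger_force: 0.0
```

Request:
{"fn": "send_rows", "kwargs": {
  "deltas": [
    [0,-0.08,0,0,0,0,141],
    [0,-0.08,0,0,0,0,141],
    [0,-0.05,0,0,0,0,141],
    [0,0,0,0,0,0,141]
  ]
}}

```text
clock: 8.05
ee_pos: [459.9, 294.2, 64.4]
tool_rot: [-180.0, -0.0, -19.7]
contact_force: [-0.0, 0.2, 0.0]
finger_gap: 38.3
finger_force: 0.0
```

Request:
{"fn": "send_rows", "kwargs": {
  "deltas": [
    [0,-0.07,0,0,0,0,141],
    [0,-0.06,0,0,0,0,141],
    [0,0,0,0,0,0,141]
  ]
}}

```text
clock: 8.43
ee_pos: [462.5, 301.5, 64.3]
tool_rot: [-180.0, -0.0, -19.7]
contact_force: [-0.0, 0.4, 0.3]
finger_gap: 38.1
finger_force: 0.0
```

Request:
{"fn": "send_rows", "kwargs": {
  "deltas": [
    [0,-0.05,0,0,0,0,141],
    [0,-0.03,0,0,0,0,141],
    [0,0,0,0,0,0,141]
  ]
}}

```text
clock: 8.8
ee_pos: [464.0, 305.6, 64.3]
tool_rot: [180.0, 0.0, -19.7]
contact_force: [-0.2, -1.7, -0.1]
finger_gap: 38.1
finger_force: 0.6
```

Request:
{"fn": "send_rows", "kwargs": {
  "deltas": [
    [0,-0.05,0,0,0,0,141],
    [0,-0.03,0,0,0,0,141],
    [0,0,0,0,0,0,141]
  ]
}}

```text
clock: 9.18
ee_pos: [464.6, 307.8, 63.8]
tool_rot: [179.6, 0.1, -19.7]
contact_force: [-4.1, -11.4, 5.3]
finger_gap: 38.1
finger_force: 5.7
```

The roller ran about 25 mm freely before meeting the stop, so this one is worn. Now fully the other way.

Request:
{"fn": "send_rows", "kwargs": {
  "deltas": [
    [0,0.12,0,0,0,0,141],
    [0,0.14,0,0,0,0,141],
    [0,0.14,0,0,0,0,141],
    [0,0.14,0,0,0,0,141],
    [0,0.14,0,0,0,0,141],
    [0,0.12,0,0,0,0,141],
    [0,0,0,0,0,0,141]
  ]
}}

```text
clock: 10.05
ee_pos: [449.4, 264.4, 64.3]
tool_rot: [180.0, -0.0, -19.7]
contact_force: [0.2, 0.0, -0.5]
finger_gap: 38.2
finger_force: 0.0
```

Request:
{"fn": "send_rows", "kwargs": {
  "deltas": [
    [0,0.06,0,0,0,0,141],
    [0,0.03,0,0,0,0,141],
    [0,0,0,0,0,0,141]
  ]
}}

```text
clock: 10.42
ee_pos: [447.9, 260.1, 64.5]
tool_rot: [-180.0, -0.0, -19.7]
contact_force: [0.2, 2.2, -1.7]
finger_gap: 38.0
finger_force: 1.4
```

Request:
{"fn": "send_rows", "kwargs": {
  "deltas": [
    [0,0.06,0,0,0,0,141],
    [0,0.02,0,0,0,0,141],
    [0,0,0,0,0,0,141]
  ]
}}

```text
clock: 10.8
ee_pos: [447.5, 258.5, 65.4]
tool_rot: [-179.5, -0.1, -19.7]
contact_force: [3.6, 14.2, -4.7]
finger_gap: 38.3
finger_force: 7.0
```

Request:
{"fn": "send_rows", "kwargs": {
  "deltas": [
    [0,-0.12,0,0,0,0,120],
    [0,0,0,0,0,0,110],
    [0,0,-0.4,0,0,0,110],
    [0,0,-0.8,0,0,0,110],
    [0,0,-0.7,0,0,0,0],
    [0.8,-0.17,0,0,0,0,0],
    [0.8,-0.18,0,0,0,0,0],
    [0,0,0,0,0,0,0],
    [0,0,0,0,0,0,0]
  ]
}}

```text
clock: 11.92
ee_pos: [545.1, 249.2, 177.4]
tool_rot: [179.9, 0.1, -19.7]
contact_force: [-1.3, -0.3, -0.4]
finger_gap: 85.5
finger_force: 0.0
```

Run:
```python
from plant import arm
import cv2
s=arm.get_state();print(s['ee_pos'],s['tool_rot'])
cv2.imwrite("pics/w5.png",arm.grab_frame("wrist")[:,:,::-1])
```

```text
[545.05433021 249.16821915 177.43716075] [ 1.79912781e+02  1.08489856e-01 -1.97110268e+01]
```

View pics/w5.png

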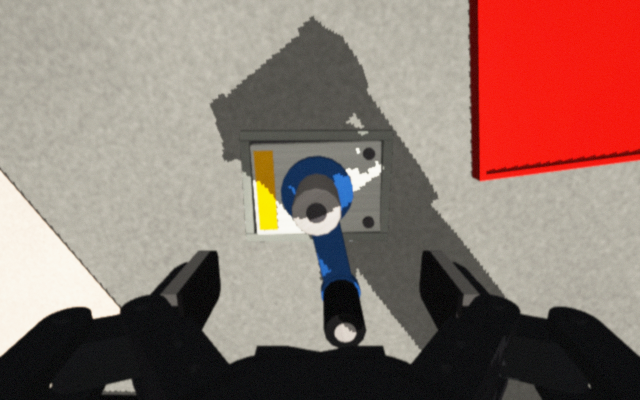

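The arm is swung away from the stripe. The post top is at (316.5,211), and the tray's near-left corner is at (479,180), with edges running to (470,0) and (640,155).

Run:
```python
from plant import arm
from h import *
np.set_printoptions(precision=1,suppress=True)
w=arm.get_calibration("wrist")
p=plane(w,316.5,211,84);r=plane(w,345,331,84);print(p,r)
for q in [(479,180),(470,0),(640,155)]:print(plane(w,*q,16))
s=arm.get_state();x=R.from_euler('xyz',s['tool_rot'],degrees=True)
print(x.inv().apply([p[0],p[1],59]-s['ee_pos']))
```

```text
[545.4 249.5  84. ] [450.9 261.1  84. ]
[505. 116.  16.]
[643.   92.2  16. ]
[480.3 -16.8  16. ]
[  0.7  -0.4 118.6]
```

Request:
{"fn": "send_rows", "kwargs": {
  "deltas": [
    [0.01,0,0.8,0,0,0,0],
    [0,0,0.7,0,0,0,0],
    [0,0,0.4,0,0,0,0],
    [0,0,0.07,0,0,0,0],
    [0,0,0,0,0,0,80],
    [0,0,0,0,0,0,120]
  ],
  "squeeze": 60
}}

```text
clock: 12.72
ee_pos: [547.4, 249.9, 62.1]
tool_rot: [-179.9, -0.1, -19.7]
contact_force: [0.0, -0.4, 0.5]
finger_gap: 51.9
finger_force: 0.0
```

Request:
{"fn": "send_rows", "kwargs": {
  "deltas": [
    [0,0,0,0,0,0,140],
    [0,0,0,0,0,0,155],
    [0,0,0,0,0,0,200],
    [0,0,0,0,0,0,200],
    [0,0,0,0,0,0,200]
  ],
  "squeeze": 60
}}

```text
clock: 13.35
ee_pos: [547.8, 250.4, 61.9]
tool_rot: [-179.8, -0.1, -19.7]
contact_force: [-0.2, 3.9, 6.9]
finger_gap: 32.8
finger_force: 59.2
```

Request:
{"fn": "send_rows", "kwargs": {
  "deltas": [
    [0,0,-0.1,0,0,0,200],
    [0,0,-0.2,0,0,0,200],
    [0,0,-0.4,0,0,0,200],
    [0,0,-0.5,0,0,0,200],
    [0,0,-0.2,0,0,0,200],
    [0,0,0,0,0,0,200]
  ]
}}

```text
clock: 14.1
ee_pos: [546.0, 249.0, 143.3]
tool_rot: [179.9, 0.0, -19.7]
contact_force: [-0.2, 0.2, -9.2]
finger_gap: 32.4
finger_force: 62.6
```

Request:
{"fn": "send_rows", "kwargs": {
  "deltas": [
    [0,0,0,0,0,-0.55,200],
    [0,0,0,0,0,-0.55,200],
    [0.06,0.2,0,0,0,0,200],
    [0.13,0.4,0,0,0,0,200],
    [0.15,0.45,0,0,0,0,200],
    [0.15,0.45,0,0,0,0,200],
    [0.15,0.45,0,0,0,0,200],
    [0.15,0.45,0,0,0,0,200],
    [0.15,0.45,0,0,0,0,200],
    [0.15,0.45,0,0,0,0,200],
    [0.1,0.38,0,0,0,0,200],
    [0.06,0.2,0,0,0,0,200]
  ]
}}

```text
clock: 15.6
ee_pos: [575.2, 4.9, 142.8]
tool_rot: [180.0, 0.1, -11.0]
contact_force: [-0.2, 1.0, -8.9]
finger_gap: 32.8
finger_force: 62.2
```

Request:
{"fn": "send_rows", "kwargs": {
  "deltas": [
    [0,0,0,0,0,0,200],
    [0,0,0,0,0,0,200]
  ]
}}

```text
clock: 15.85
ee_pos: [575.8, 7.2, 143.7]
tool_rot: [-180.0, 0.0, -10.9]
contact_force: [-0.1, 0.7, -8.1]
finger_gap: 32.9
finger_force: 62.2
```

Run:
```python
from plant import arm
import cv2,numpy as np
f=lambda n:arm.grab_frame(n)[:,:,::-1]
w=f("wrist");s=f("side");c=f("scene")
cv2.imwrite("pics/m.png",np.vstack([cv2.resize(w,(480,300)),np.hstack([s[100:280,200:400],c[110:290,240:440],np.zeros((180,80,3),np.uint8)])]))
```

```text
(no output)
```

View pics/m.png

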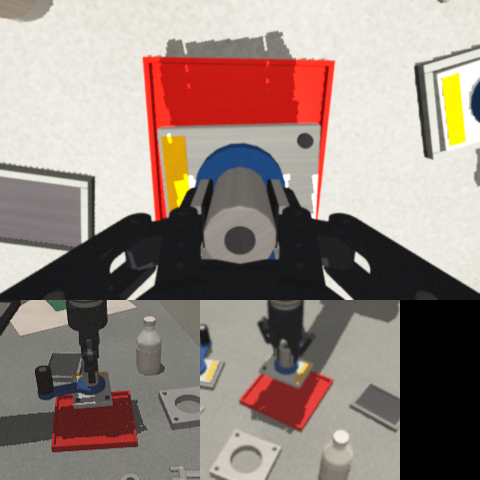

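The plate hangs level over the tray, aligned with it, and the tray rim shows evenly on both sides. Now I'll lower it.

Request:
{"fn": "send_rows", "kwargs": {
  "deltas": [
    [0,0,0.3,0,0,0,200],
    [0,0,0.4,0,0,0,200],
    [0,0,0.3,0,0,0,200],
    [0,0,0.15,0,0,0,200],
    [0,0,0.03,0,0,0,200],
    [0,0,0,0,0,0,200]
  ]
}}

```text
clock: 16.75
ee_pos: [576.8, 6.5, 74.0]
tool_rot: [-180.0, -0.1, -10.9]
contact_force: [0.6, 0.3, -8.2]
finger_gap: 32.3
finger_force: 62.2
```

Request:
{"fn": "send_rows", "kwargs": {
  "deltas": [
    [0,0,0.06,0,0,0,200],
    [0,0,0.05,0,0,0,200],
    [0,0,0.03,0,0,0,200],
    [0,0,0.02,0,0,0,200],
    [0,0,0,0,0,0,200],
    [0,0,0,0,0,0,200]
  ]
}}

```text
clock: 17.5
ee_pos: [576.2, 6.6, 63.8]
tool_rot: [-180.0, -0.0, -10.9]
contact_force: [0.1, 1.2, -8.1]
finger_gap: 32.7
finger_force: 62.2
```

Request:
{"fn": "send_rows", "kwargs": {
  "deltas": [
    [0,0,0.02,0,0,0,200],
    [0,0,0.02,0,0,0,200],
    [0,0,0,0,0,0,200]
  ]
}}

```text
clock: 17.88
ee_pos: [576.0, 6.6, 61.2]
tool_rot: [180.0, 0.0, -10.9]
contact_force: [-0.4, -0.8, -8.6]
finger_gap: 32.9
finger_force: 62.4
```

Request:
{"fn": "send_rows", "kwargs": {
  "deltas": [
    [0,0,0.015,0,0,0,200],
    [0,0,0.015,0,0,0,200],
    [0,0,0,0,0,0,200]
  ]
}}

```text
clock: 18.25
ee_pos: [576.3, 6.5, 60.9]
tool_rot: [180.0, 0.0, -10.9]
contact_force: [-5.7, -0.6, 1.6]
finger_gap: 32.6
finger_force: 63.5
```

Request:
{"fn": "send_rows", "kwargs": {
  "deltas": [
    [0,0,0,0,0,0,150],
    [0,0,0,0,0,0,140],
    [0,0,0,0,0,0,110],
    [0,0,0,0,0,0,60],
    [0,0,0,0,0,0,30],
    [0,0,-0.4,0,0,0,30],
    [0,0,-0.8,0,0,0,30],
    [0,0,-0.8,0,0,0,30],
    [-0.7,0,-0.5,0,0,0,30],
    [-0.7,0,0,0,0,0,30],
    [0,0,0,0,0,0,30]
  ]
}}

```text
clock: 19.62
ee_pos: [491.8, 23.0, 209.3]
tool_rot: [-180.0, -0.0, -10.9]
contact_force: [-0.0, 0.5, -1.0]
finger_gap: 75.1
finger_force: 0.0
```

Run:
```python
from plant import arm
import cv2,numpy as np
f=lambda n:arm.grab_frame(n)[:,:,::-1]
w=f("wrist");s=f("side");c=f("scene")
cv2.imwrite("pics/e.png",np.vstack([cv2.resize(w,(480,300)),np.hstack([cv2.resize(s[130:280,210:370],(240,225)),cv2.resize(c[120:270,240:400],(240,225))])]))
```

```text
(no output)
```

View pics/e.png

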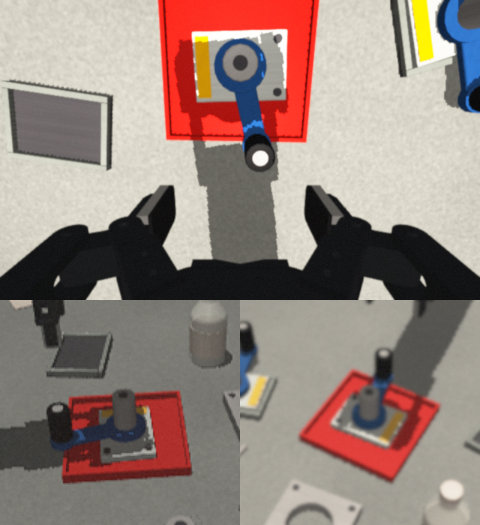

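The unit lies flat in the tray with its arm swung away from the stripe. The gripper is clear and the other unit is still in its holder.

```bash
python3 -c "
from plant import arm
print(arm.hand_in())"
```

```text
the job is handed in; nothing more can be done
None
```

The unit on the robot's left (+y) was the worn one: it now lies flat in the red tray with its arm swung away from the yellow stripe, the sound unit is still in its holder, and the job is handed in at about 20 s of the 56 s allowed.

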